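# Weigh and load the receiver bottle that the open well takes

### The job

Only one of the receiver station's two wells is open, the other is closed by a screwed-on plate. Take the bottle that belongs to the open well (the large bottle to the wide well, the small one to the narrow well), stand it upright on its foot in the middle of the balance pan and let go of it for about a second to be weighed; then take it again by its cap, this time from straight above, and lower it, without dropping it, into the open well until it stands on the well's floor, and let go. Leave the other bottle lying where it is, and do not disturb the beaker, the jar and the spatula.

Things in the scene. Friction and masses are not known exactly. Their poses are not given: they have to be found in the camera images.
- large_bottle: square white plastic bottle with a round grey screw cap, lying on its side on the bench. Body 62 x 62 mm and 110 mm long, then a square neck 36 mm wide and 20 mm long, then the cap, 40 mm across and 30 mm long: 160 mm in all. Origin at the middle of the square body, on its long axis (31 mm above the bench as it lies); x points along the bottle to the cap, y and z are square to the flat sides. About 0.26 kg
- large_bottle_foot (a point): centre of the large bottle's flat foot (55 mm from the body's middle)
- large_bottle_cap (a point): middle of the large bottle's cap, 145 mm from the foot
- small_bottle: square white plastic bottle with a round grey screw cap, lying on its side on the bench. Body 48 x 48 mm and 90 mm long, then a square neck 30 mm wide and 18 mm long, then the cap, 34 mm across and 30 mm long: 138 mm in all. Origin at the middle of the square body, on its long axis (24 mm above the bench as it lies); x points along the bottle to the cap, y and z are square to the flat sides. About 0.16 kg
- small_bottle_foot (a point): centre of the small bottle's flat foot (45 mm from the body's middle)
- small_bottle_cap (a point): middle of the small bottle's cap, 123 mm from the foot
- balance: low white bench balance, fixed: housing 180 x 150 mm and 40 mm high with a steel pan 120 x 120 mm whose top is 50 mm above the bench. Origin on the bench under the pan's centre; the housing reaches 105 mm to -x (display) and 75 mm to +x of it, 75 mm either side in y
- pan (a point): centre of the balance pan's top face
- wide_well: white block 100 x 100 x 100 mm, fixed on the station's 15 mm thick plinth (130 x 280 mm), with a square well 70 x 70 mm and 92 mm deep in its top, sides along x and y. Origin at the centre of the block's underside; z up
- wide_well_floor (a point): centre of the wide well's floor (8 mm above the block's underside)
- narrow_well: like the wide well's block, beside it (130 mm between their centres), but with a square well 56 x 56 mm and 72 mm deep
- narrow_well_floor (a point): centre of the narrow well's floor (28 mm above the block's underside)
- open_frame: flat aluminium frame 100 x 100 x 6 mm with a 76 mm square opening, fixed on top of the well that is open. Origin at the centre of its underside, level with that block's top
- blank_plate: solid aluminium plate 100 x 100 x 6 mm with four screws, fixed on top of the well that is closed. Origin at the centre of its underside
- beaker: bystander: open glass beaker 72 mm across, 90 mm high; origin at the centre of its underside
- jar: bystander: amber jar 64 mm across, 100 mm high; origin at the centre of its underside
- spatula: bystander: spatula 130 mm long lying flat; origin near its middle, x along it
Mind the look-alikes: they are no part of the job. What is shaped like the balance but black is not meant.

How it is judged:
On the way, in this order (a step that is already met when the one before it is completed fails the run):
1. the bottle that belongs to the open well stands upright in the middle of the balance pan (foot within 30 mm of the pan's centre), let go and still, for half a second (((horizontal distance between open_frame and wide_well below 0.02 m and angle between large_bottle's own x axis and vertical below 0.1 rad and horizontal distance between large_bottle_foot and pan below 0.03 m and z of large_bottle_foot in the frame of pan between -0.005 and 0.005 m and contact force between the fingers and large_bottle below 0.1 N and linear speed of large_bottle below 0.03 m/s) or (horizontal distance between open_frame and narrow_well below 0.02 m and angle between small_bottle's own x axis and vertical below 0.1 rad and horizontal distance between small_bottle_foot and pan below 0.03 m and z of small_bottle_foot in the frame of pan between -0.005 and 0.005 m and contact force between the fingers and small_bottle below 0.1 N and linear speed of small_bottle below 0.03 m/s))), for 0.5 s.
2. the bottle is lifted off the pan again, held by its cap (grasp point within 35 mm of the cap's middle) from above, the hand within 0.35 rad of vertical (((horizontal distance between open_frame and wide_well below 0.02 m and z of large_bottle_foot in the frame of pan above 0.02 m and contact force between the fingers and large_bottle above 1 N and distance between the grasp point and large_bottle_cap below 0.035 m and (angle between the grasp point's own z axis and vertical below 0.35 rad or angle between the grasp point's own z axis and vertical above 2.79 rad)) or (horizontal distance between open_frame and narrow_well below 0.02 m and z of small_bottle_foot in the frame of pan above 0.02 m and contact force between the fingers and small_bottle above 1 N and distance between the grasp point and small_bottle_cap below 0.035 m and (angle between the grasp point's own z axis and vertical below 0.35 rad or angle between the grasp point's own z axis and vertical above 2.79 rad)))), for 0.2 s.
At the end, for the whole second after the job is handed in: The bottle that belongs to the open well (large in wide, small in narrow) stands in it upright within 0.1 rad, its foot within 5 mm of the floor's height and 12 mm of its centre, released and at rest; the other bottle is within 30 mm of where it lay (((horizontal distance between open_frame and wide_well below 0.02 m and angle between large_bottle's own x axis and vertical below 0.1 rad and horizontal distance between large_bottle_foot and wide_well_floor below 0.012 m and z of large_bottle_foot in the frame of wide_well_floor below 0.005 m and contact force between the fingers and large_bottle below 0.1 N and linear speed of large_bottle below 0.03 m/s and distance of small_bottle from where it was at the start of the episode below 0.03 m) or (horizontal distance between open_frame and narrow_well below 0.02 m and angle between small_bottle's own x axis and vertical below 0.1 rad and horizontal distance between small_bottle_foot and narrow_well_floor below 0.012 m and z of small_bottle_foot in the frame of narrow_well_floor below 0.005 m and contact force between the fingers and small_bottle below 0.1 N and linear speed of small_bottle below 0.03 m/s and distance of large_bottle from where it was at the start of the episode below 0.03 m))); the robot touches nothing.
It fails at once if the bottle that is not wanted is moved by more than 30 mm ((horizontal distance between open_frame and wide_well below 0.02 m and distance of small_bottle from where it was at the start of the episode above 0.03 m) or (horizontal distance between open_frame and narrow_well below 0.02 m and distance of large_bottle from where it was at the start of the episode above 0.03 m)).
It fails at once if the beaker, jar or spatula is shifted by more than 40 mm or knocked over (distance of any of beaker, jar, spatula from where it was at the start of the episode above 0.04 m or angle between any of beaker, jar's own z axis and vertical above 0.5 rad).
It fails at once if the bottle is let go and falls into the well with its foot still more than 12 mm above the floor ((horizontal distance between large_bottle_foot and wide_well_floor below 0.03 m and z of large_bottle_foot in the frame of wide_well_floor above 0.012 m and contact force between the fingers and large_bottle below 0.1 N and linear speed of large_bottle above 0.1 m/s) or (horizontal distance between small_bottle_foot and narrow_well_floor below 0.03 m and z of small_bottle_foot in the frame of narrow_well_floor above 0.012 m and contact force between the fingers and small_bottle below 0.1 N and linear speed of small_bottle above 0.1 m/s)).
It also fails if it takes over 58 s, if anything falls off the work surface, if the arm or the gripper's body presses on something with over 40 N, if the wrist force passes 120 N, or if a joint passes its speed limit or range.

### The arm

A 7-joint arm with a two-finger parallel gripper is mounted at the origin on the work surface. World frame = base frame: x ahead of the robot, y to its left, z up, the work surface at z = 0. Lengths are in m, angles in rad, forces in N, time in s.
With the tool pointing down it reaches from about 0.425 to 0.875 m from the base axis. Payload 9.9 kg.
Tool frame: the origin (TCP) lies where the fingers leave the gripper's body, on its centre line; the fingertips stand r.tcp_to_tips ahead of it and the grasp point (between the pads) lies 54 mm ahead of it (r.tcp_to_tips is the distance from the TCP to the fingertips, in m); z points along the fingers, y is the direction in which the jaws open and shut (so a half turn about z gives the same grasp; the last joint's range is limited). The gripper opens to 85 mm and grips with 20 to 120 N. Pads are 22 mm wide; open, the fingers measure 114 mm over their backs; the gripper's body (76 mm by 85 mm) begins 54 mm behind the grasp point. The pads swing forward as they close: fully open they stand 13 mm farther back than shut.
Start: joints at [1.081, 0.576, 0.025, 1.437, -0.015, 1.129, -0.057], TCP at [0.266, -0.62, 0.304] pointing down, gripper open.
Joint ranges: [-2.76, 2.76], [-0.34, 2.15], [-1.52, 1.57], [0.19, 2.46], [-1.09, 4.23], [0.17, 1.99], [-2.82, 2.82]. Speed limits (rad/s): [2.22, 2.22, 3.01, 3.01, 3.14, 3.14, 3.14].

### API

Orientations are given as a unit quaternion [x, y, z, w].
In Python, from cell import r gives the robot as it stands. The module is installed in compiled form; this text tells all that it offers.
- The arm moves only by the tool move_arm, never from a script. Its argument "rows" is a list of rows, each a list of 3 entries, a list of its own where there are three numbers: the shift along the world's x, y, z in m, then the turn, a rotation vector about the world's x, y, z in rad, then the closure in counts, from 0 (fully open) to 255 (shut). A call has exactly 10 rows; each row shifts and turns the commanded pose from where the row before left it; what a row does not reach is not made up. A row lasts 1/12 s, in which the tool goes at most 41.7 mm and 7.16 degrees, less where a joint would pass 70% of its speed; a pose out of reach is approached as far as the arm can. A call is refused whole if a number of a shift passes 0.0417 or a number of a turn 0.125, either way. A call with a gripper value outside its range is refused whole. The fingers move at their own pace and stop on an object; the grip force is fixed at half the most. Time passes only in rows, so rows that do not move let the fingers close, or fill a call up. It gives the time, the measured TCP pose, the force and the opening at its end, in the units of the state.
- r.sense(): the state, without advancing time (a new reading comes with each control period).
- r.capture(name): name is "scene" or "top" or "wrist"; returns a dict with "img" (384x512x3 uint8, blue, green, red), "vfov" (degrees; the focal length in pixels is half the picture's height over the tangent of half this angle, whatever the lens; pixels are square), "cx", "cy" (the principal point, pixels), "R" (3x3) and "t" (3): a world point X has camera coordinates R X + t. Camera axes: x right, y down, z forward; pixel columns grow to the right and rows downward; lengths in m; the calibration is good to about 2 mm. A picture is of the moment at which its call begins. There is no depth.
- r.finish_job(): hands the job in, once; it reports no verdict.
The state is a dict: "time_s": time; "joint_positions": joint angles; "qd": joint speeds; "tau": joint torques, N m; "tool_pos": TCP position; "ee_rot": TCP orientation; "force": force on the tool from outside, world axes, zero at the start; "moment": the same for the moment, N m; "finger_gap": finger opening in m.
Only numpy, scipy, OpenCV 4.12 (cv2) and the standard library are available. Lean on these libraries where they do the work, as an engineer would, in place of code of your own. Each camera call takes 0.05 s, during which the arm holds its last target. There are 200 camera calls.

## Working session

There is one attempt and no reset: what is moved stays moved. The work goes in short steps, Python scripts to look and compute and a tool call to move; the robot and the scene stay as the last step left them, time stands still between calls to the robot, and variables do not carry over. Pictures are saved under pics/ and viewed, about 8 in all and at most 12, crops included, and the job is handed in when it is done.

Besides the shell and the picture viewer there is one more tool, called after ">>>" as name([rows], argument=value, ...), one row to a line, values as JSON. move_arm: Moves the arm, as the interface text tells. Its arguments: {"type":"object","properties":{"rows":{"type":"array"}},"required":["rows"]}

```bash
mkdir -p pics
cat > h.py <<'E'
import numpy as np, cv2
from cell import r
from scipy.spatial.transform import Rotation as Ro
def ray(c,u,v,z):
    f=c["img"].shape[0]/2/np.tan(np.radians(c["vfov"])/2)
    d=np.array([(u-c["cx"])/f,(v-c["cy"])/f,1.]);R=np.array(c["R"]);t=np.array(c["t"])
    o=-R.T@t; w=R.T@d; return o+w*(z-o[2])/w[2]
def pix(c,X):
    f=c["img"].shape[0]/2/np.tan(np.radians(c["vfov"])/2)
    p=np.array(c["R"])@np.array(X)+np.array(c["t"]); return np.array([c["cx"]+f*p[0]/p[2],c["cy"]+f*p[1]/p[2]])
E
python3 - <<'E'
from h import *
print(r.sense(), r.tcp_to_tips)
for n in("top","scene"):
    c=r.capture(n); np.save("pics/%s0.npy"%n,c,allow_pickle=True); cv2.imwrite("pics/%s0.png"%n,cv2.resize(c["img"],(800,600),interpolation=cv2.INTER_CUBIC))
    print(n,c["vfov"],c["cx"],c["cy"],np.round(-np.array(c["R"]).T@c["t"],3))
E
```

```text
{'time_s': 0.0, 'joint_positions': array([ 1.08122724,  0.57649705,  0.02481836,  1.43790553, -0.01501485,
        1.12900614, -0.05648681]), 'qd': array([-0.00169469,  0.00036076, -0.00031993,  0.00123008, -0.00097374,
        0.00115193, -0.0001951 ]), 'tau': array([ 1.71085298e-04, -7.65735340e+01,  2.25085370e+00, -2.85956883e+01,
        1.52924785e-02,  1.30171943e-02,  4.59806017e-06]), 'tool_pos': array([ 0.26633456, -0.61986936,  0.30306642]), 'ee_rot': array([ 9.79482804e-01,  2.01526105e-01, -1.92192744e-04, -7.93167125e-04]), 'force': array([ 0.05841724, -0.19070106, -0.1687803 ]), 'moment': array([-0.00024412,  0.02283531,  0.01559154]), 'finger_gap': 0.08562332227727026} 0.0726
top 49.14814843413721 248.61016898324576 189.89701552630535 [0.365 0.035 1.206]
scene 46.7726105827019 261.88676354437337 193.6061987011253 [ 1.587 -0.17   0.781]
```

View pics/top0.png

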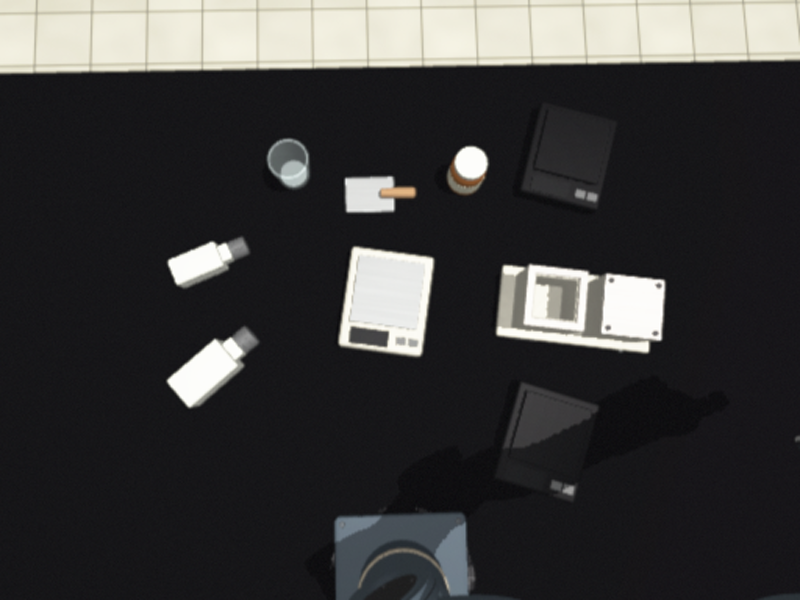

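View pics/scene0.png

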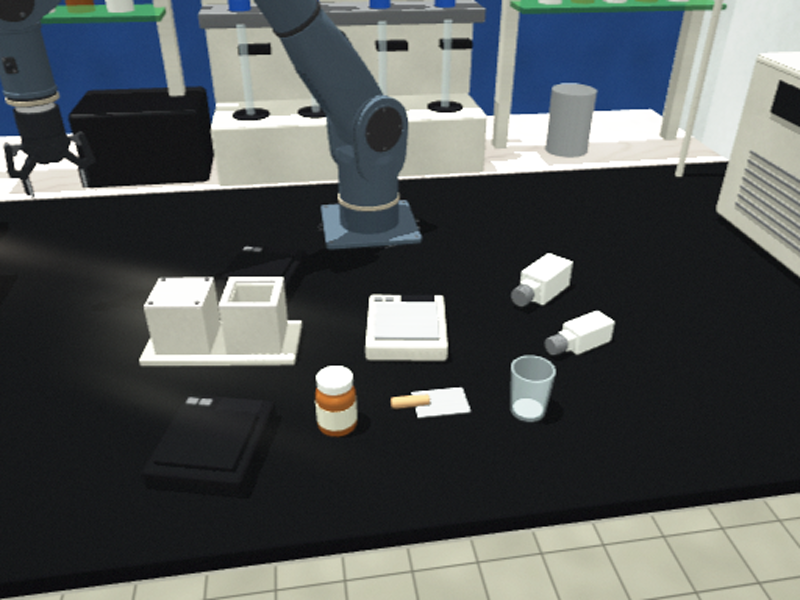

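The top view shows the large bottle at (210,370), the small bottle at (205,262), the white balance at (387,300), the open well at (556,300) and the closed one at (632,307). The look-alikes are black balances at (570,155) and (550,440), so I choose the white one. Next I need to know which well is open, so I'll take a close crop and measure it.

Run:
```python
from h import *
c=np.load("pics/top0.npy",allow_pickle=True).item(); s=np.load("pics/scene0.npy",allow_pickle=True).item()
a=cv2.resize(c["img"][165:225,325:385],(400,400),interpolation=cv2.INTER_CUBIC)
b=cv2.resize(s["img"][170:230,132:192],(400,400),interpolation=cv2.INTER_CUBIC)
cv2.imwrite("pics/well.png",np.hstack([a,b]))
g=cv2.cvtColor(c["img"],cv2.COLOR_BGR2GRAY)
m=(g>60).astype(np.uint8); m[:60]=0;m[320:]=0
n,l,st,ce=cv2.connectedComponentsWithStats(m)
for i in range(1,n):
    if st[i,4]<150: continue
    k,_=cv2.findContours((l==i).astype(np.uint8),0,1)
    rc=cv2.minAreaRect(k[0]); P=np.array([ray(c,*p,0.04)[:2] for p in cv2.boxPoints(rc)])
    print(st[i],np.round(rc[0]),np.round(P,3).tolist(),"ctr",np.round(P.mean(0),3),"sz",np.round([np.linalg.norm(P[1]-P[0]),np.linalg.norm(P[2]-P[1])],3))
```

```text
[171  88  27  33 688] [184. 104.] [[0.797, 0.224], [0.796, 0.15], [0.702, 0.151], [0.703, 0.225]] ctr [0.75  0.187] sz [0.074 0.094]
[286  93  27  32 634] [299. 108.] [[0.702, -0.092], [0.787, -0.133], [0.758, -0.193], [0.673, -0.152]] ctr [ 0.73  -0.142] sz [0.094 0.067]
[220 112  47  25 870] [243. 124.] [[0.721, 0.087], [0.723, -0.045], [0.654, -0.045], [0.652, 0.085]] ctr [0.687 0.02 ] sz [0.132 0.069]
[107 152  53  33 969] [133. 166.] [[0.575, 0.408], [0.629, 0.275], [0.571, 0.251], [0.518, 0.385]] ctr [0.573 0.33 ] sz [0.144 0.062]
[ 216  157   62   72 3598] [247. 193.] [[0.413, 0.104], [0.595, 0.076], [0.57, -0.078], [0.388, -0.046]] ctr [0.492 0.014] sz [0.184 0.155]
[ 317  168  109   59 5117] [372. 197.] [[0.422, -0.175], [0.562, -0.198], [0.519, -0.498], [0.38, -0.471]] ctr [ 0.471 -0.335] sz [0.141 0.303]
[ 106  209   60   52 1463] [137. 233.] [[0.361, 0.407], [0.47, 0.277], [0.412, 0.229], [0.304, 0.359]] ctr [0.386 0.318] sz [0.169 0.075]
[329 251  39  35 623] [347. 272.] [[0.234, -0.197], [0.324, -0.234], [0.294, -0.314], [0.204, -0.277]] ctr [ 0.264 -0.255] sz [0.098 0.086]
```

View pics/well.png

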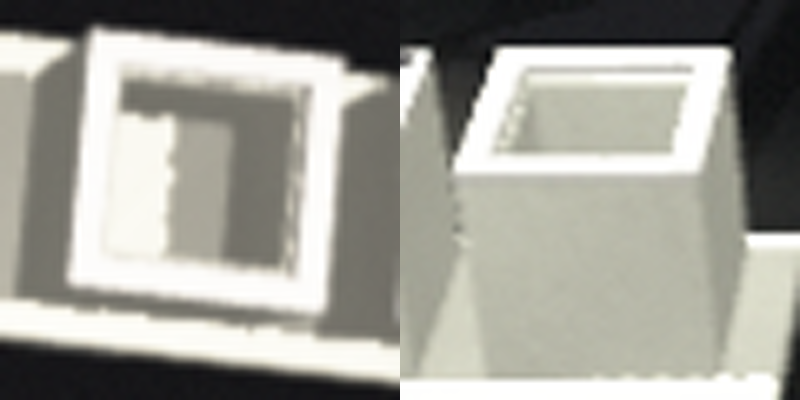

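The well crop shows only a thin ledge (about 12 crop px ≈ 4–5 mm) inside the frame and a deep far wall (about 60 px, which fits 92 mm). So the open well is the wide one and the bottle is the large one at (210,370). I'll drive above it and check from the wrist camera.

>>> move_arm([
  [[0.013,0.0345,0],[0,0,0.062],0],
  [[0.013,0.0345,0],[0,0,0.062],0],
  [[0.013,0.0345,0],[0,0,0.062],0],
  [[0.013,0.0345,0],[0,0,0.062],0],
  [[0.013,0.0345,0],[0,0,0.062],0],
  [[0.013,0.0345,0],[0,0,0.062],0],
  [[0.013,0.0345,0],[0,0,0.062],0],
  [[0.013,0.0345,0],[0,0,0.062],0],
  [[0.013,0.0345,0],[0,0,0.062],0],
  [[0.013,0.0345,0],[0,0,0.062],0],
])

```text
time_s: 0.93
tool_pos: [0.3966, -0.2734, 0.3038]
ee_rot: [0.871, 0.492, -0.0, -0.0]
force: [1.8, -0.1, 0.1]
finger_gap: 0.0853
```

>>> move_arm([
  [[0.013,0.0345,0],[0,0,0.062],0],
  [[0.013,0.0345,0],[0,0,0.062],0],
  [[0.013,0.0345,0],[0,0,0.062],0],
  [[0.013,0.0345,0],[0,0,0.062],0],
  [[0.013,0.0345,0],[0,0,0.062],0],
  [[0.013,0.0345,0],[0,0,0.062],0],
  [[0.013,0.0345,0],[0,0,0.062],0],
  [[0.013,0.0345,0],[0,0,0.062],0],
  [[-0.009,0.026,0],[0,0,0.062],0],
  [[-0.009,0.026,0],[0,0,0.062],0],
])

```text
time_s: 1.77
tool_pos: [0.4826, 0.0549, 0.3035]
ee_rot: [0.679, 0.735, 0.0, -0.0]
force: [0.3, -0.6, 0.5]
finger_gap: 0.0856
```

>>> move_arm([
  [[-0.009,0.026,0],[0,0,0.062],0],
  [[-0.009,0.026,0],[0,0,0.062],0],
  [[-0.009,0.026,0],[0,0,0.062],0],
  [[-0.009,0.026,0],[0,0,0.062],0],
  [[-0.009,0.026,0],[0,0,0.062],0],
  [[-0.009,0.026,0],[0,0,0.062],0],
  [[-0.009,0.026,0],[0,0,0.062],0],
  [[-0.009,0.026,0],[0,0,0.062],0],
  [[-0.009,0.026,0],[0,0,0.062],0],
  [[-0.009,0.026,0],[0,0,0.062],0],
])

```text
time_s: 2.6
tool_pos: [0.3918, 0.3138, 0.3037]
ee_rot: [0.423, 0.906, -0.0, -0.0]
force: [1.0, 0.1, -0.4]
finger_gap: 0.0851
```

Run:
```python
from h import *
c=np.load("pics/top0.npy",allow_pickle=True).item()
q=[ray(c,325+(u+.5)/6.667-.5,165+(v+.5)/6.667-.5,.121)[:2] for u,v in[(92,28),(343,60),(325,312),(70,285)]]
q=np.array(q);print("frame",q.round(3).tolist(),"ctr",q.mean(0).round(4),"sides",[round(np.linalg.norm(q[i]-q[i-1]),3) for i in range(4)],"ang",[round(np.degrees(np.arctan2(*(q[i]-q[i-1])[::-1])),1) for i in range(4)])
s=r.sense();print(s["time_s"],s["tool_pos"],Ro.from_quat(s["ee_rot"]).as_matrix().round(3),s["joint_positions"].round(2))
w=r.capture("wrist");np.save("pics/w1.npy",w,allow_pickle=True)
cv2.imwrite("pics/w1.png",w["img"]);print(np.round(-np.array(w["R"]).T@w["t"],3))
# white top face of the bottle
g=cv2.cvtColor(w["img"],6);n,l,st,ce=cv2.connectedComponentsWithStats((g>215).astype(np.uint8))
for i in range(1,n):
    if st[i,4]<500: continue
    k,_=cv2.findContours((l==i).astype(np.uint8),0,1);rc=cv2.minAreaRect(k[0])
    P=np.array([ray(w,*p,.062)[:2] for p in cv2.boxPoints(rc)]);print(st[i],cv2.boxPoints(rc).round().tolist(),P.round(4).tolist(),P.mean(0).round(4),[round(np.linalg.norm(P[j]-P[j-1]),4) for j in(1,2)])
```

```text
frame [[0.539, -0.226], [0.524, -0.325], [0.425, -0.312], [0.438, -0.212]] ctr [ 0.4817 -0.2687] sides [np.float64(0.102), np.float64(0.1), np.float64(0.1), np.float64(0.1)] ang [np.float64(-7.7), np.float64(-98.7), np.float64(172.5), np.float64(82.6)]
2.6 [0.39182456 0.31379814 0.30371205] [[-0.643  0.766 -0.   ]
 [ 0.766  0.643 -0.   ]
 [-0.    -0.    -1.   ]] [-0.27  0.38 -0.69  1.87  0.28  1.   -0.38]
[0.347 0.367 0.373]
[ 233   92   56  113 5811] [[233.0, 92.0], [288.0, 92.0], [288.0, 204.0], [233.0, 204.0]] [[0.3159, 0.3611], [0.36, 0.398], [0.4421, 0.3055], [0.3931, 0.2643]] [0.3778 0.3322] [np.float64(0.0575), np.float64(0.1237)]
[ 365  192   56   68 2114] [[360.0, 243.0], [387.0, 187.0], [421.0, 203.0], [393.0, 260.0]] [[0.5424, 0.3237], [0.5151, 0.3942], [0.5594, 0.4058], [0.5899, 0.3348]] [0.5517 0.3646] [np.float64(0.0756), np.float64(0.0458)]
[163 293  43  35 662] [[160.0, 306.0], [178.0, 288.0], [208.0, 319.0], [190.0, 337.0]] [[0.4077, 0.0924], [0.4099, 0.1297], [0.4678, 0.1176], [0.4668, 0.0787]] [0.438  0.1046] [np.float64(0.0373), np.float64(0.0592)]
```

View pics/w1.png

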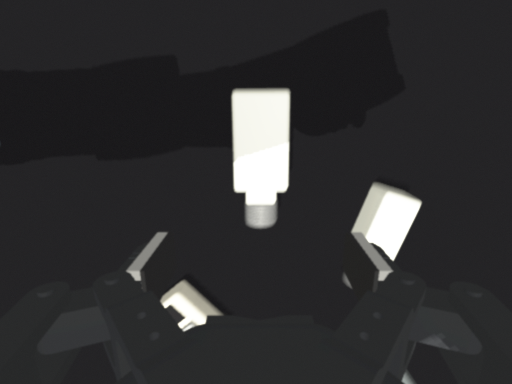

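The wrist view shows the large bottle's body from (233,90) to (290,191), its neck and cap down to (261,227), and the small bottle to the right at (390,215). The bottle is aligned with the tool.

Run:
```python
from h import *
w=np.load("pics/w1.npy",allow_pickle=True).item()
g=cv2.cvtColor(w["img"],6)
for v in(100,120,140,160,180): print(v,np.flatnonzero(g[v,200:330]>90)[[0,-1]]+200)
cl=np.flatnonzero(g[60:240,245]>90)+60;print(cl[0],cl[-1])
L=[ray(w,232.5,v,.062)[:2] for v in(95,185)];Rr=[ray(w,290,v,.062)[:2] for v in(95,185)]
f=ray(w,261,cl[0]-.5,.062)[:2];e=ray(w,261,cl[-1]+.5,.062)[:2]
print(f,e,np.linalg.norm(e-f),"mid",(f+e)/2,"dir",(e-f)/np.linalg.norm(e-f),"edgedirs",[np.degrees(np.arctan2(*(a[1]-a[0])[::-1])).round(2) for a in(L,Rr)],"width",np.linalg.norm(L[0]-Rr[0]))
```

```text
100 [231 290]
120 [232 289]
140 [232 289]
160 [233 289]
180 [233 288]
89 216
[0.33613364 0.38257205] [0.42806244 0.27335427] 0.14275653200963756 mid [0.38209804 0.32796316] dir [ 0.64395513 -0.76506326] edgedirs [np.float64(-51.49), np.float64(-48.31)] width 0.060238351441946954
```

>>> move_arm([
  [[0.0099,-0.0115,-0.0178],[0.06,0.0506,0],0],
  [[0.0099,-0.0115,-0.0178],[0.06,0.0506,0],0],
  [[0.0099,-0.0115,-0.0178],[0.06,0.0506,0],0],
  [[0.0099,-0.0115,-0.0178],[0.06,0.0506,0],0],
  [[0.0099,-0.0115,-0.0178],[0.06,0.0506,0],0],
  [[0.0099,-0.0115,-0.0178],[0.06,0.0506,0],0],
  [[0.0099,-0.0115,-0.0178],[0.06,0.0506,0],0],
  [[0.0099,-0.0115,-0.0178],[0.06,0.0506,0],0],
  [[0.0099,-0.0115,-0.0178],[0.06,0.0506,0],0],
  [[0.0099,-0.0115,-0.0178],[0.06,0.0506,0],0],
])

```text
time_s: 3.48
tool_pos: [0.4922, 0.1966, 0.1248]
ee_rot: [0.392, 0.836, 0.161, -0.349]
force: [1.1, 0.0, 0.2]
finger_gap: 0.0855
```

```bash
cat >> h.py <<'E'
def show():
    s=r.sense();M=Ro.from_quat(s["ee_rot"]).as_matrix();p=np.array(s["tool_pos"])
    print("t",s["time_s"],"tcp",p.round(4),"grasp",(p+.054*M[:,2]).round(4),"q",s["joint_positions"].round(2),"F",s["force"].round(1),"gap",round(s["finger_gap"],4));print(M.round(3));return s,M
E
python3 - <<'E'
from h import *
show()
w=r.capture("wrist");np.save("pics/w2.npy",w,allow_pickle=True);cv2.imwrite("pics/w2.png",w["img"])
print(pix(w,[.4295,.2716,.031]),pix(w,[.3715,.3405,.062]))
E
```

```text
t 3.4833 tcp [0.4922 0.1966 0.1248] grasp [0.4676 0.2259 0.0867] q [ 0.38  0.99 -0.91  1.78 -0.02  0.93  0.35] F [1.1 0.  0.2] gap 0.0855
[[-0.449  0.768 -0.456]
 [ 0.543  0.64   0.543]
 [ 0.709 -0.003 -0.705]]
[259.51460711 198.02949102] [258.7576833   83.18894796]
```

View pics/w2.png

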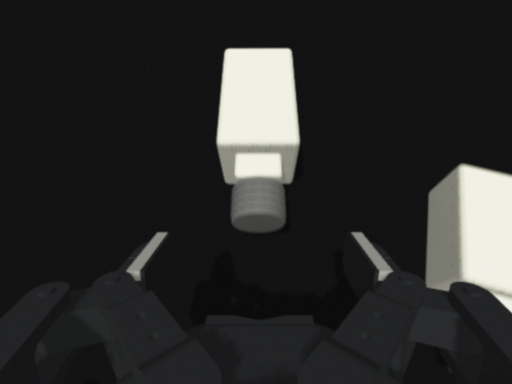

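The cap is centred at about (259,200), as predicted, and both fingers are clear of the small bottle (at 430+). I'll approach and close.

>>> move_arm([
  [[-0.0076,0.0092,-0.0111],[0,0,0],0],
  [[-0.0076,0.0092,-0.0111],[0,0,0],0],
  [[-0.0076,0.0092,-0.0111],[0,0,0],0],
  [[-0.0076,0.0092,-0.0111],[0,0,0],0],
  [[-0.0076,0.0092,-0.0111],[0,0,0],0],
  [[0,0,0],[0,0,0],0],
  [[0,0,0],[0,0,0],255],
  [[0,0,0],[0,0,0],255],
  [[0,0,0],[0,0,0],255],
  [[0,0,0],[0,0,0],255],
])

```text
time_s: 4.37
tool_pos: [0.4543, 0.2432, 0.0708]
ee_rot: [0.392, 0.837, 0.16, -0.347]
force: [4.8, -13.5, 16.6]
finger_gap: 0.039
```

>>> move_arm([
  [[0,0,0],[0,0,0],255],
  [[0,0,0],[0,0,0],255],
  [[0,0,0],[0,0,0],255],
  [[0,0,0],[0,0,0],255],
  [[0,0,0],[0,0,0],255],
  [[0,0,0],[0,0,0],255],
  [[0,0,0.002],[0,0,0],255],
  [[0,0,0.002],[0,0,0],255],
  [[0,0,0.003],[0,0,0],255],
  [[0,0,0.003],[0,0,0],255],
])

```text
time_s: 5.2
tool_pos: [0.4535, 0.2436, 0.0805]
ee_rot: [0.392, 0.837, 0.16, -0.347]
force: [-0.1, 0.2, -3.6]
finger_gap: 0.0383
```

>>> move_arm([
  [[0,0,0.03],[-0.0858,-0.0723,0],255],
  [[0,0,0.03],[-0.0858,-0.0723,0],255],
  [[0,0,0.03],[-0.0858,-0.0723,0],255],
  [[0,0,0.03],[-0.0858,-0.0723,0],255],
  [[0,0,0.03],[-0.0858,-0.0723,0],255],
  [[0,0,0.03],[-0.0858,-0.0723,0],255],
  [[0,0,0.03],[-0.0858,-0.0723,0],255],
  [[0,0,0.03],[-0.0858,-0.0723,0],255],
  [[0,0,0.012],[-0.0858,-0.0723,0],255],
  [[0,0,0.012],[-0.0858,-0.0723,0],255],
])

```text
time_s: 6.03
tool_pos: [0.4529, 0.2446, 0.3473]
ee_rot: [0.418, 0.892, -0.069, 0.156]
force: [-0.1, 0.1, -4.9]
finger_gap: 0.0384
```

>>> move_arm([
  [[0,0,0],[-0.0858,-0.0723,0],255],
  [[0,0,0],[-0.0858,-0.0723,0],255],
  [[0,0,0],[-0.0858,-0.0723,0],255],
  [[0,0,0],[-0.0858,-0.0723,0],255],
  [[0,0,0],[0,0,0],255],
  [[0,0,0],[0,0,0],255],
  [[0,0,0],[0,0,0],255],
  [[0,0,0],[0,0,0],255],
  [[0,0,0],[0,0,0],255],
  [[0,0,0],[0,0,0],255],
])

```text
time_s: 6.87
tool_pos: [0.4539, 0.2429, 0.3449]
ee_rot: [0.393, 0.836, -0.16, 0.347]
force: [0.3, 0.4, -3.4]
finger_gap: 0.0385
```

Run:
```python
from h import *
show()
for n in("wrist","scene"):
    w=r.capture(n);np.save("pics/%s3.npy"%n,w,allow_pickle=True);cv2.imwrite("pics/%s3.png"%n,w["img"])
a=cv2.imread("pics/scene3.png");b=cv2.imread("pics/wrist3.png");cv2.imwrite("pics/both3.png",np.hstack([cv2.resize(a[60:300,240:440],(400,480)),cv2.resize(b,(400,300)).copy() if 0 else cv2.copyMakeBorder(cv2.resize(b,(400,300)),0,180,0,0,0)]))
```

```text
t 6.8667 tcp [0.4539 0.2429 0.3449] grasp [0.4785 0.2137 0.3067] q [-0.67  0.41 -0.44  1.91  0.9   1.38 -0.84] F [ 0.3  0.4 -3.4] gap 0.0385
[[-0.45   0.769  0.454]
 [ 0.546  0.64  -0.541]
 [-0.707  0.005 -0.708]]
```

View pics/both3.png

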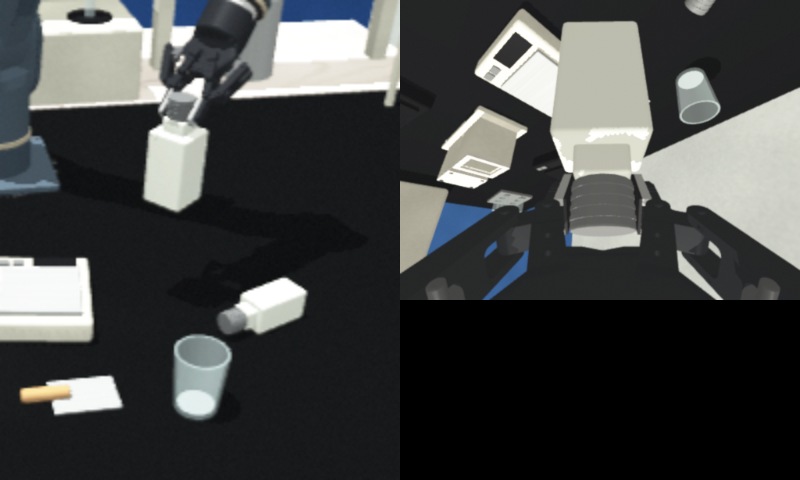

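The picture shows the bottle hanging upright in the grip by its cap. Next I carry it over the pan.

>>> move_arm([
  [[0.0058,-0.0193,0],[0,0,-0.0834],255],
  [[0.0058,-0.0193,0],[0,0,-0.0834],255],
  [[0.0058,-0.0193,0],[0,0,-0.0834],255],
  [[0.0058,-0.0193,-0.0075],[0,0,-0.0834],255],
  [[0.0058,-0.0193,-0.0075],[0,0,-0.0834],255],
  [[0.0058,-0.0193,-0.0075],[0,0,-0.0834],255],
  [[0.0058,-0.0193,-0.0075],[0,0,-0.0834],255],
  [[0.0058,-0.0193,-0.0075],[0,0,-0.0834],255],
  [[0.0058,-0.0193,-0.0075],[0,0,-0.0834],255],
  [[0.0058,-0.0193,-0.0075],[0,0,-0.0834],255],
])

```text
time_s: 7.8
tool_pos: [0.5119, 0.0501, 0.2916]
ee_rot: [0.698, 0.605, -0.288, 0.252]
force: [-0.6, 1.0, -3.9]
finger_gap: 0.0383
```

>>> move_arm([
  [[0,0,0],[0,0,0],255],
  [[0,0,0],[0,0,0],255],
  [[0,0,0],[0,0,0],255],
  [[0,0,0],[0,0,0],255],
  [[0,0,0],[0,0,0],255],
  [[0,0,0],[0,0,0],255],
  [[0,0,0],[0,0,0],255],
  [[0,0,0],[0,0,0],255],
  [[0,0,0],[0,0,0],255],
  [[0,0,0],[0,0,0],255],
])

```text
time_s: 8.63
tool_pos: [0.5114, 0.0509, 0.2919]
ee_rot: [0.697, 0.606, -0.288, 0.253]
force: [-0.0, 0.1, -4.0]
finger_gap: 0.0383
```

Run:
```python
from h import *
show()
for n in("top","scene"):
    w=r.capture(n);np.save("pics/%s4.npy"%n,w,allow_pickle=True);cv2.imwrite("pics/%s4.png"%n,w["img"])
    print(pix(w,[.507,.012,.05]))
a=cv2.imread("pics/scene4.png");b=cv2.imread("pics/top4.png")
cv2.imwrite("pics/both4.png",np.hstack([cv2.resize(a[90:240,200:300],(400,600)),cv2.resize(b[140:240,200:300],(400,400)) if 0 else cv2.copyMakeBorder(cv2.resize(b[130:240,200:300],(400,440)),0,160,0,0,0)]))
```

```text
t 8.6333 tcp [0.5114 0.0509 0.2919] grasp [0.5063 0.013  0.2538] q [-0.39  0.56 -0.2   1.77  0.67  1.46 -1.03] F [-0.   0.1 -4. ] gap 0.0383
[[ 0.099  0.991 -0.094]
 [ 0.7   -0.137 -0.701]
 [-0.707  0.004 -0.707]]
[247.63899923 186.39413357]
[259.54281302 202.72398442]
```

View pics/both4.png

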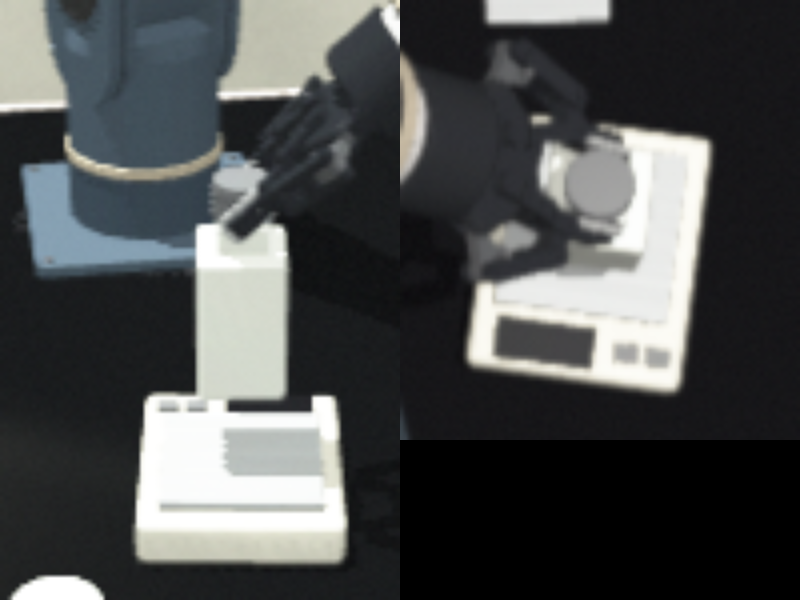

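The bottle hangs upright and square over the white balance's pan. I lower it.

>>> move_arm([
  [[0,0,-0.0075],[0,0,0],255],
  [[0,0,-0.0075],[0,0,0],255],
  [[0,0,-0.0075],[0,0,0],255],
  [[0,0,-0.0075],[0,0,0],255],
  [[0,0,-0.0075],[0,0,0],255],
  [[0,0,-0.0075],[0,0,0],255],
  [[0,0,-0.002],[0,0,0],255],
  [[0,0,-0.002],[0,0,0],255],
  [[0,0,-0.002],[0,0,0],255],
  [[0,0,0],[0,0,0],255],
])

```text
time_s: 9.57
tool_pos: [0.5115, 0.0509, 0.2407]
ee_rot: [0.697, 0.606, -0.288, 0.253]
force: [0.4, -1.0, -3.9]
finger_gap: 0.0385
```

Run:
```python
from h import *
show()
w=r.capture("top");g=w["img"].astype(int).sum(2)/3
u,v=200+600/4-100+0,130+183/4
print(ray(np.load("pics/top4.npy",allow_pickle=True).item(),200+200/4,130+183/4,.269))
for n in("scene",):
    w=r.capture(n);f=w["img"][150:260,200:300];cv2.imwrite("pics/s5.png",cv2.resize(f,(545,600)))
    for X in([.5063,.013,.058],[.5063,.013,.05]):print(pix(w,X))
```

```text
t 9.5667 tcp [0.5115 0.0509 0.2407] grasp [0.5064 0.013  0.2026] q [-0.39  0.62 -0.2   1.82  0.69  1.38 -1.1 ] F [ 0.4 -1.  -3.9] gap 0.0385
[[ 0.099  0.991 -0.095]
 [ 0.7   -0.137 -0.701]
 [-0.707  0.004 -0.707]]
[0.50411538 0.01041759 0.269     ]
[259.85651218 200.31502683]
[259.83729917 202.56605704]
```

>>> move_arm([
  [[0,0,-0.0015],[0,0,0],255],
  [[0,0,-0.0015],[0,0,0],255],
  [[0,0,-0.001],[0,0,0],255],
  [[0,0,-0.001],[0,0,0],255],
  [[0,0,-0.0005],[0,0,0],255],
  [[0,0,-0.0005],[0,0,0],255],
  [[0,0,-0.0005],[0,0,0],255],
  [[0,0,0],[0,0,0],255],
  [[0,0,0],[0,0,0],255],
  [[0,0,0],[0,0,0],255],
])

```text
time_s: 10.5
tool_pos: [0.5115, 0.0508, 0.2344]
ee_rot: [0.697, 0.606, -0.288, 0.253]
force: [0.0, -0.3, -3.2]
finger_gap: 0.0382
```

>>> move_arm([
  [[0,0,-0.0005],[0,0,0],255],
  [[0,0,-0.0005],[0,0,0],255],
  [[0,0,-0.0005],[0,0,0],255],
  [[0,0,-0.0005],[0,0,0],255],
  [[0,0,-0.0005],[0,0,0],255],
  [[0,0,-0.0005],[0,0,0],255],
  [[0,0,0],[0,0,0],255],
  [[0,0,0],[0,0,0],255],
  [[0,0,0],[0,0,0],255],
  [[0,0,0],[0,0,0],255],
])

```text
time_s: 11.33
tool_pos: [0.5115, 0.0508, 0.2314]
ee_rot: [0.697, 0.606, -0.288, 0.253]
force: [0.9, 0.3, -3.4]
finger_gap: 0.0382
```

>>> move_arm([
  [[0,0,-0.0005],[0,0,0],255],
  [[0,0,-0.0005],[0,0,0],255],
  [[0,0,-0.0005],[0,0,0],255],
  [[0,0,-0.0005],[0,0,0],255],
  [[0,0,-0.0005],[0,0,0],255],
  [[0,0,-0.0005],[0,0,0],255],
  [[0,0,0],[0,0,0],255],
  [[0,0,0],[0,0,0],255],
  [[0,0,0],[0,0,0],255],
  [[0,0,0],[0,0,0],255],
])

```text
time_s: 12.17
tool_pos: [0.5114, 0.0508, 0.2286]
ee_rot: [0.697, 0.606, -0.288, 0.253]
force: [-1.8, 1.5, 1.9]
finger_gap: 0.0389
```

Run:
```python
from h import *
show()
w=r.capture("scene");cv2.imwrite("pics/s6.png",cv2.resize(w["img"][140:240,210:310],(600,600),interpolation=cv2.INTER_CUBIC))
print((np.array([pix(w,[.5064+a,.013+b,.05]) for a,b in((.031,.031),(.031,-.031))])-[210,140])*6)
```

```text
t 12.1667 tcp [0.5114 0.0508 0.2286] grasp [0.5063 0.0129 0.1905] q [-0.39  0.64 -0.2   1.83  0.7   1.36 -1.12] F [-1.8  1.5  1.9] gap 0.0389
[[ 0.1    0.991 -0.095]
 [ 0.699 -0.137 -0.701]
 [-0.708  0.004 -0.707]]
[[372.27272153 405.09730603]
 [246.14554162 416.12083482]]
```

View pics/s6.png

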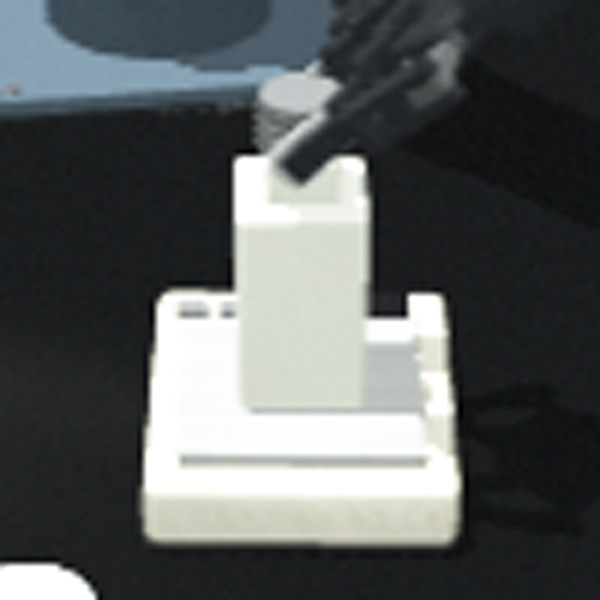

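The force changed from −3.4 to +1.9 N and the foot is in the middle of the pan (bottle columns 240–370 on pan 180–425). I release and back off along the tool.

>>> move_arm([
  [[0,0,0],[0,0,0],200],
  [[0,0,0],[0,0,0],130],
  [[0,0,0],[0,0,0],60],
  [[0,0,0],[0,0,0],0],
  [[0,0,0],[0,0,0],0],
  [[0,0,0],[0,0,0],0],
  [[0,0,0],[0,0,0],0],
  [[0,0,0],[0,0,0],0],
  [[0.0007,0.0053,0.0053],[0,0,0],0],
  [[0.0013,0.0098,0.01],[0,0,0],0],
])

```text
time_s: 13.05
tool_pos: [0.5131, 0.0651, 0.2436]
ee_rot: [0.697, 0.606, -0.289, 0.253]
force: [0.8, -0.3, 0.9]
finger_gap: 0.0853
```

>>> move_arm([
  [[0.0013,0.0098,0.01],[0,0,0],0],
  [[0.0013,0.0098,0.01],[0,0,0],0],
  [[0.0013,0.0098,0.01],[0,0,0],0],
  [[0.0013,0.0098,0.01],[0,0,0],0],
  [[0.0013,0.0098,0.01],[0,0,0],0],
  [[0.0013,0.0098,0.02],[0,0,0],0],
  [[0,0,0.02],[0,0,0],0],
  [[0,0,0.02],[0,0,0],0],
  [[0,0,0.02],[0,0,0],0],
  [[0,0,0],[0,0,0],0],
])

```text
time_s: 13.88
tool_pos: [0.5217, 0.1255, 0.3775]
ee_rot: [0.698, 0.606, -0.285, 0.253]
force: [-0.3, -0.1, -0.7]
finger_gap: 0.0849
```

Run:
```python
from h import *
show()
a=r.capture("scene");b=r.capture("top");np.save("pics/top7.npy",b,allow_pickle=True);np.save("pics/scene7.npy",a,allow_pickle=True)
cv2.imwrite("pics/both7.png",np.hstack([cv2.resize(x,(400,400),interpolation=cv2.INTER_CUBIC) for x in(a["img"][140:240,210:310],b["img"][130:230,200:300])]))
```

```text
t 13.8833 tcp [0.5217 0.1255 0.3775] grasp [0.5167 0.0877 0.3392] q [-0.48  0.53 -0.22  1.55  0.61  1.7  -0.96] F [-0.3 -0.1 -0.7] gap 0.0849
[[ 0.103  0.991 -0.091]
 [ 0.701 -0.137 -0.699]
 [-0.705  0.008 -0.709]]
```

View pics/both7.png

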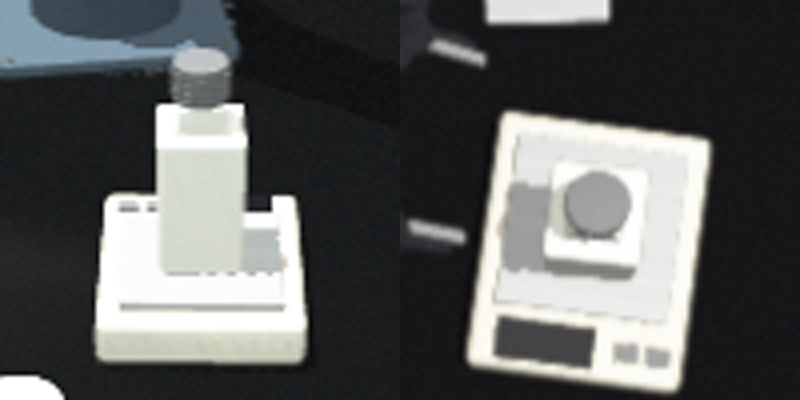

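The bottle stands upright and free on the pan (scene crop, columns 158–245). The top crop shows the cap at about (597,203). I'll measure the cap centre and the body yaw.

Run:
```python
from h import *
b=np.load("pics/top7.npy",allow_pickle=True).item()
g=cv2.cvtColor(b["img"],6);m=((g>70)&(g<165)).astype(np.uint8);m=cv2.morphologyEx(m,2,np.ones((3,3),np.uint8))
n,l,st,ce=cv2.connectedComponentsWithStats(m[165:195,230:270])
for i in range(1,n):
    if st[i,4]>60:
        k,_=cv2.findContours((l==i).astype(np.uint8),0,1);c,ra=cv2.minEnclosingCircle(k[0]);c=np.array(c)+[230,165]
        print(st[i],ce[i]+[230,165],c,ra,"at z.21",ray(b,*c,.21),np.linalg.norm(ray(b,c[0]+ra,c[1],.21)-ray(b,*c,.21)))
# body (shoulder z=.16) bright region
m=(g>225).astype(np.uint8)[160:200,230:265]
print((g[160:200:1,234:264]//10)[::2])
s=np.load("pics/scene7.npy",allow_pickle=True).item()
print("scene cap px (crop 170-233,48-105) ->",ray(s,210+201/4,140+62/4,.21))
```

```text
[ 11   9  15  16 199] [247.81909548 181.45728643] [248.04166603 181.95833397] 8.544307708740234 at z.21 [0.49798935 0.01394825 0.21      ] 0.020454512513607175
[  0  11   7  19 119] [232.77310924 185.1512605 ] [233. 185.] 9.486932754516602 at z.21 [0.4914998  0.05006698 0.21      ] 0.022661920662510306
[[24 24 24 23 22 21 20 20 20 19 15 13 11  8  8  8  7  5  5  4  3  2  2  2
   2  2  2  2  2  2]
 [25 24 24 25 25 25 25 25 25 25 24 24 24 24 24 24 24 23 22 22 21 20 20 19
  18 15 13 10  8  8]
 [23 22 22 23 23 23 24 24 24 24 24 24 24 25 25 25 25 25 25 25 25 25 25 25
  25 24 24 24 24 24]
 [22 22 22 22 23 23 23 23 23 23 23 23 23 23 23 23 22 23 23 23 24 24 24 24
  24 24 24 25 25 25]
 [23 23 23 23 23 23 22 23 23 23 23 23 23 23 23 23 23 23 23 23 23 23 23 23
  23 23 23 23 23 23]
 [23 23 23 23 23 23 23 24 24 23 23 22 22 22 22 22 23 23 23 23 23 23 23 23
  23 23 23 23 23 23]
 [23 23 23 22 23 25 25 25 25 25 25 25 24 22 21 21 21 22 23 24 24 24 24 24
  24 24 24 23 23 23]
 [23 23 22 21 24 25 25 25 24 23 20 17 16 15 15 15 15 16 16 16 20 24 25 25
  25 25 25 24 22 23]
 [19 19 19 19 24 23 21 19 15 15 15 1
[... 477 characters left out ...]
15 16 16 16 16 16 16 15 15 17 24 25
  25 25 24 23 23 23]
 [15 16 21 25 22 21 20 17 15 14 11  9 11 12 12 12 12 12 11 15 22 24 25 25
  25 25 23 23 23 23]
 [15 16 23 25 25 25 24 24 24 24 24 21 20 23 23 23 22 22 22 21 22 24 25 25
  25 25 23 23 23 23]
 [15 16 23 25 25 25 25 25 25 25 25 25 25 25 25 25 25 25 25 25 25 25 25 25
  25 25 22 23 23 23]
 [15 15 15 18 19 19 20 20 21 22 22 23 24 24 24 24 25 25 25 25 25 25 25 25
  25 24 22 23 23 23]
 [15 15 13 12 12 12 12 12 12 12 13 13 13 13 13 13 14 14 15 15 16 18 19 19
  20 22 23 23 23 23]
 [21 21 20 19 16 14 14 14 14 14 14 14 13 13 13 13 13 12 12 12 12 12 12 13
  18 22 23 23 23 23]]
scene cap px (crop 170-233,48-105) -> [0.51185119 0.0120913  0.21      ]
```

>>> move_arm([
  [[-0.0017,-0.0114,-0.0028],[0.0778,-0.0108,0],0],
  [[-0.0017,-0.0114,-0.0028],[0.0778,-0.0108,0],0],
  [[-0.0017,-0.0114,-0.0028],[0.0778,-0.0108,0],0],
  [[-0.0017,-0.0114,-0.0028],[0.0778,-0.0108,0],0],
  [[-0.0017,-0.0114,-0.0028],[0.0778,-0.0108,0],0],
  [[-0.0017,-0.0114,-0.0028],[0.0778,-0.0108,0],0],
  [[-0.0017,-0.0114,-0.0028],[0.0778,-0.0108,0],0],
  [[-0.0017,-0.0114,-0.0028],[0.0778,-0.0108,0],0],
  [[-0.0017,-0.0114,-0.0028],[0.0778,-0.0108,0],0],
  [[-0.0017,-0.0114,-0.0028],[0.0778,-0.0108,0],0],
])

```text
time_s: 14.82
tool_pos: [0.5039, 0.0104, 0.3452]
ee_rot: [0.755, 0.656, 0.002, 0.0]
force: [-0.2, -0.9, -0.7]
finger_gap: 0.0858
```

Run:
```python
from h import *
s,M=show()
print("rotvec to vertical", Ro.align_vectors([[0,0,-1.]],[M[:,2]])[0].as_rotvec().round(4), "y ang",np.degrees(np.arctan2(M[1,1],M[0,1])))
w=r.capture("wrist");np.save("pics/w8.npy",w,allow_pickle=True);cv2.imwrite("pics/w8.png",w["img"])
for X in([.505,.012,.21],[.505,.012,.16],[.4817,-.2687,.121]):print(pix(w,X))
```

```text
t 14.8167 tcp [0.5039 0.0104 0.3452] grasp [0.5041 0.0105 0.2912] q [ 0.13  0.29 -0.32  1.81  0.1   1.05 -0.37] F [-0.2 -0.9 -0.7] gap 0.0858
[[ 0.14   0.99   0.003]
 [ 0.99  -0.14   0.003]
 [ 0.003  0.003 -1.   ]]
rotvec to vertical [-0.0026  0.0032  0.    ] y ang -8.050088244536985
[260.53033171 199.93783917]
[260.18903519 183.07461551]
[271.97111747 379.02510123]
```

View pics/w8.png

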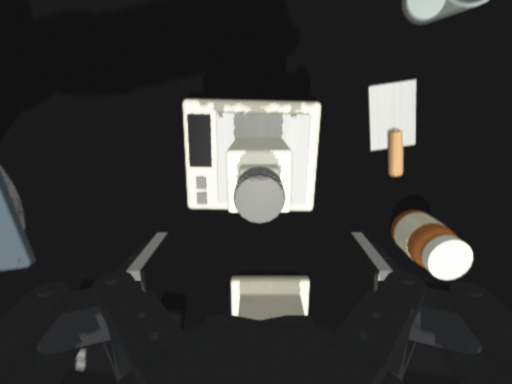

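The cap top is at (260,195) in the wrist view, within 4 mm of the estimate, and the bottle is square to the tool. I go down and take the cap from above.

>>> move_arm([
  [[0,0.001,-0.012],[0,0,0],0],
  [[0,0.001,-0.012],[0,0,0],0],
  [[0,0.001,-0.012],[0,0,0],0],
  [[0,0.001,-0.012],[0,0,0],0],
  [[0,0,-0.012],[0,0,0],0],
  [[0,0,-0.012],[0,0,0],0],
  [[0,0,-0.012],[0,0,0],0],
  [[0,0,-0.012],[0,0,0],0],
  [[0,0,0],[0,0,0],0],
  [[0,0,0],[0,0,0],255],
])

```text
time_s: 15.7
tool_pos: [0.5037, 0.0149, 0.2489]
ee_rot: [0.755, 0.656, -0.0, 0.0]
force: [0.0, 0.2, 1.0]
finger_gap: 0.0754
```

>>> move_arm([
  [[0,0,0],[0,0,0],255],
  [[0,0,0],[0,0,0],255],
  [[0,0,0],[0,0,0],255],
  [[0,0,0],[0,0,0],255],
  [[0,0,0],[0,0,0],255],
  [[0,0,0],[0,0,0],255],
  [[0,0,0],[0,0,0],255],
  [[0,0,0],[0,0,0],255],
  [[0,0,0.002],[0,0,0],255],
  [[0,0,0.004],[0,0,0],255],
])

```text
time_s: 16.53
tool_pos: [0.5038, 0.0146, 0.2555]
ee_rot: [0.755, 0.656, 0.0, 0.001]
force: [-0.3, 1.0, -3.7]
finger_gap: 0.039
```

>>> move_arm([
  [[0,0,0.01],[0,0,0],255],
  [[0,0,0.012],[0,0,0],255],
  [[0,0,0.012],[0,0,0],255],
  [[0,0,0.012],[0,0,0],255],
  [[0,0,0.012],[0,0,0],255],
  [[0,0,0.012],[0,0,0],255],
  [[0,0,0.012],[0,0,0],255],
  [[0,0,0.012],[0,0,0],255],
  [[0,0,0.012],[0,0,0],255],
  [[0,0,0],[0,0,0],255],
])

```text
time_s: 17.37
tool_pos: [0.5048, 0.0149, 0.3644]
ee_rot: [0.755, 0.656, 0.002, 0.002]
force: [1.0, -1.4, -3.2]
finger_gap: 0.0386
```

Run:
```python
from h import *
s,M=show()
print("y ang",np.degrees(np.arctan2(M[1,1],M[0,1])))
w=r.capture("wrist");np.save("pics/w9.npy",w,allow_pickle=True);cv2.imwrite("pics/w9.png",w["img"])
```

```text
t 17.3667 tcp [0.5048 0.0149 0.3644] grasp [0.5052 0.0149 0.3104] q [ 0.12  0.28 -0.32  1.78  0.1   1.1  -0.37] F [ 1.  -1.4 -3.2] gap 0.0386
[[ 0.14   0.99   0.006]
 [ 0.99  -0.14  -0.001]
 [ 0.     0.006 -1.   ]]
y ang -8.03807978441693
```

>>> move_arm([
  [[-0.0023,-0.0284,0],[0,0,0],255],
  [[-0.0023,-0.0284,0],[0,0,0],255],
  [[-0.0023,-0.0284,0],[0,0,0],255],
  [[-0.0023,-0.0284,0],[0,0,0],255],
  [[-0.0023,-0.0284,0],[0,0,0],255],
  [[-0.0023,-0.0284,0],[0,0,0],255],
  [[-0.0023,-0.0284,0],[0,0,0],255],
  [[-0.0023,-0.0284,0],[0,0,0],255],
  [[-0.0023,-0.0284,0],[0,0,0],255],
  [[-0.0023,-0.0284,0],[0,0,0],255],
])

```text
time_s: 18.25
tool_pos: [0.4805, -0.2705, 0.3609]
ee_rot: [0.755, 0.656, 0.0, 0.0]
force: [1.1, -0.1, -3.5]
finger_gap: 0.0384
```

>>> move_arm([
  [[0,0,0],[0,0,0],255],
  [[0,0,0],[0,0,0],255],
  [[0,0,0],[0,0,0],255],
  [[0,0,0],[0,0,0],255],
  [[0,0,0],[0,0,0],255],
  [[0,0,0],[0,0,0],255],
  [[0,0,0],[0,0,0],255],
  [[0,0,0],[0,0,0],255],
  [[0,0,0],[0,0,0],255],
  [[0,0,0],[0,0,0],255],
])

```text
time_s: 19.08
tool_pos: [0.4813, -0.2692, 0.3617]
ee_rot: [0.755, 0.656, 0.001, 0.001]
force: [-0.7, -0.8, -3.2]
finger_gap: 0.0386
```

Run:
```python
from h import *
s,M=show();print("y ang",np.degrees(np.arctan2(M[1,1],M[0,1])))
I=[]
for n,b in(("wrist",None),("scene",(130,280))):
    w=r.capture(n);np.save("pics/%s10.npy"%n,w,allow_pickle=True);I.append(w["img"])
a=I[0][20:270,150:400];b=I[1][90:240,110:260]
cv2.imwrite("pics/both10.png",np.hstack([cv2.resize(x,(400,400),interpolation=cv2.INTER_CUBIC) for x in(a,b)]))
```

```text
t 19.0833 tcp [ 0.4813 -0.2692  0.3617] grasp [ 0.4814 -0.2692  0.3077] q [ 0.57  0.34 -0.2   1.67  0.07  1.13  0.21] F [-0.7 -0.8 -3.2] gap 0.0386
[[ 0.14   0.99   0.003]
 [ 0.99  -0.14  -0.001]
 [-0.     0.003 -1.   ]]
y ang -8.029652062908193
```

View pics/both10.png

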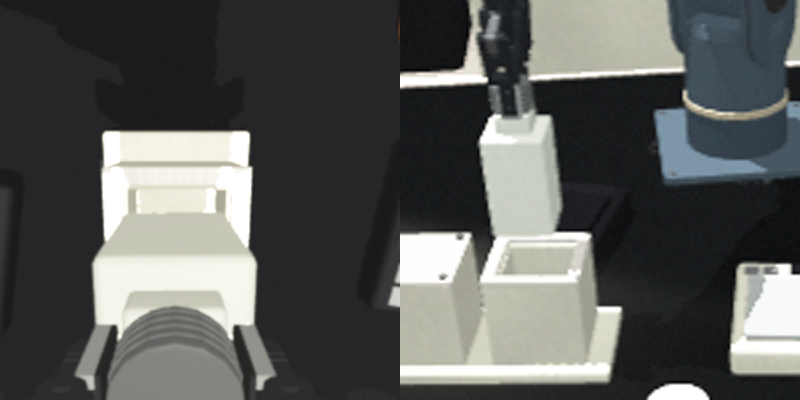

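The frame and the bottle above it are both visible in the wrist crop: frame edge at columns 103–251, row 168; bottle foot edge at columns 107–240, row 213. I'll compare them in world coordinates.

Run:
```python
from h import *
w=np.load("pics/wrist10.npy",allow_pickle=True).item();s=np.load("pics/scene10.npy",allow_pickle=True).item()
g=cv2.cvtColor(w["img"],6)
def edges(row,a=190,b=330):
    d=np.abs(np.diff(g[row,a:b].astype(int)));i=np.flatnonzero(d>14)+a;return i.tolist()
for row in(126,130,135,140,145,150,155,160): print(row,edges(row))
P=lambda u,v,z:ray(w,150+u/1.6,20+v/1.6,z)[:2].round(4)
print("frame far outer",P(103,168,.121),P(251,168,.121))
print("foot far edge",P(107,213,.1627),P(240,213,.1627)," shoulder far",P(93,258,.2727),P(256,258,.2727))
yd=np.array([.99,-.14]);xd=np.array([.14,.99])
for n,a,b,z in(("frame",(103,168),(251,168),.121),("foot",(107,213),(240,213),.1627),("should",(93,258),(256,258),.2727)):
    A,B=P(*a,z),P(*b,z);m=(A+B)/2;print(n,"along y",m@yd,"along x",m@xd,"w",np.linalg.norm(A-B))
q=lambda u,v,z:ray(s,110+u/2.667,90+v/2.667,z)[:2].round(4)
# scene: frame top corners and bottle foot corners
C=[q(u-400,v,.121) for u,v in((500,232),(591,237),(578,283),(482,279))];print("scene frame",C,np.mean(C,0))
F=[q(u-400,v,.1627) for u,v in((487,232),(548,237),(561,208))];print("scene foot",F, (F[0]+F[2])/2)
print("grasp along y",np.array([.4814,-.2692])@yd,"x",np.array([.4814,-.2692])@xd)
```

```text
126 [211, 212, 213, 214, 306, 307, 308]
130 [211, 212, 213, 306, 307]
135 [212, 213, 230, 306, 307]
140 [212, 213, 214, 229, 234, 284, 285, 290, 291, 306, 307]
145 [212, 213, 214, 229, 234, 283, 284, 290, 291, 305, 306, 307]
150 [212, 213, 214, 229, 230, 234, 235, 283, 284, 289, 290, 305, 306]
155 [213, 214, 225, 226, 227, 290, 291, 305, 306]
160 [213, 214, 223, 224, 293, 294, 305, 306]
frame far outer [ 0.4407 -0.2122] [ 0.539  -0.2261]
foot far edge [ 0.4449 -0.2368] [ 0.5235 -0.2479]  shoulder far [ 0.4557 -0.2371] [ 0.5141 -0.2454]
frame along y 0.5156324999999999 along x -0.1483795 w 0.09927789280600192
foot along y 0.5132869999999999 along x -0.1721385 w 0.07937990929700028
should along y 0.513826 along x -0.1709515 w 0.05898686294421836
scene frame [array([ 0.4286, -0.3074]), array([ 0.4543, -0.2093]), array([ 0.5455, -0.2239]), array([ 0.5229, -0.321 ])] [ 0.487825 -0.2654  ]
scene foot [array([ 0.4998, -0.3118]), array([ 0.5193, -0.25  ]), array([ 0.4601, -0.2373])] [ 0.47995 -0.27455]
grasp along y 0.514274 x -0.19911199999999998
```

Run:
```python
from h import *
w=np.load("pics/wrist10.npy",allow_pickle=True).item()
g=cv2.cvtColor(w["img"],6).astype(int)
for c in(220,245,258,300): print(c,[(i,g[i,c]) for i in range(95,190,1) if abs(g[i+1,c]-g[i-1,c])>10])
def P(dx,dy,z,c): # c + dx*tool y + dy*tool x
    return pix(w,[c[0]+dx*.99+dy*.14,c[1]-dx*.14+dy*.99,z]).round(1)
G=(.4814,-.2692)
print("pred foot edge",P(-.031,.031,.1627,G),P(.031,.031,.1627,G),"shoulder",P(-.031,.031,.2727,G),P(.031,.031,.2727,G))
F=(.4817,-.2687);print("pred frame outer",P(-.05,.05,.121,F),P(.05,.05,.121,F),"inner",P(-.038,.038,.121,F),P(.038,.038,.121,F),"well",P(-.035,.035,.115,F),P(.035,.035,.115,F),"narrow",P(-.028,.028,.115,F),P(.028,.028,.115,F),"floor",P(-.035,.035,.023,F),P(.035,.035,.023,F),"plinth",P(-.05,.065,.015,F))
```

```text
220 [(100, np.int64(30)), (101, np.int64(90)), (102, np.int64(225)), (103, np.int64(255)), (122, np.int64(252)), (123, np.int64(211)), (124, np.int64(241)), (125, np.int64(255)), (165, np.int64(249)), (166, np.int64(225)), (167, np.int64(201)), (179, np.int64(207)), (180, np.int64(221)), (181, np.int64(232))]
245 [(100, np.int64(31)), (101, np.int64(73)), (102, np.int64(172)), (103, np.int64(229)), (104, np.int64(239)), (119, np.int64(241)), (120, np.int64(224)), (121, np.int64(183)), (123, np.int64(183)), (124, np.int64(213)), (125, np.int64(236)), (135, np.int64(233)), (136, np.int64(222)), (138, np.int64(226)), (152, np.int64(224)), (153, np.int64(206)), (154, np.int64(196)), (178, np.int64(199)), (179, np.int64(210)), (180, np.int64(223)), (181, np.int64(233))]
258 [(100, np.int64(30)), (101, np.int64(72)), (102, np.int64(172)), (103, np.int64(229)), (104, np.int64(239)), (119, np.int64(242)), (120, np.int64(224)), (121, np.int64(183)), (123, np.int64(181)), (124, np.int64(211)), (125, np.int64(236)), (135, np.int64(232)), (136, np.int64(223)), (138, np.int64(228)), (151, np.int64(231)), (152, np.int64(220)), (153, np.int64(198)), (178, np.int64(200)), (179, np.int64(211)), (180, np.int64(224)), (181, np.int64(233))]
300 [(100, np.int64(31)), (101, np.int64(88)), (102, np.int64(222)), (103, np.int64(254)), (122, np.int64(254)), (123, np.int64(216)), (124, np.int64(214)), (125, np.int64(237)), (126, np.int64(244)), (127, np.int64(253)), (168, np.int64(254)), (169, np.int64(238)), (170, np.int64(214)), (171, np.int64(202)), (178, np.int64(203)), (179, np.int64(216)), (180, np.int64(226)), (181, np.int64(235))]
pred foot edge [226.8 148.9] [292.  148.9] shoulder [206.1 176.5] [313.7 176.5]
pred frame outer [213.  125.2] [306.1 125.2] inner [224.6 136.5] [294.5 136.5] well [228.  138.6] [291.1 138.7] narrow [234.4 145. ] [284.6 145. ] floor [234.8 131.6] [284.  131.6] plinth [224.2 109.7]
```

The rows at the far edges (136 and 138, with none at 145) match a 70 mm well, so the open well is confirmed as the wide one. The bottle sits about 4 mm towards −y and 1.5 mm towards −x of the well's centre. I shift it and start down.

>>> move_arm([
  [[0.001,0.0019,0],[0,0,0],255],
  [[0.001,0.0019,0],[0,0,0],255],
  [[0,0,-0.007],[0,0,0],255],
  [[0,0,-0.007],[0,0,0],255],
  [[0,0,-0.007],[0,0,0],255],
  [[0,0,-0.007],[0,0,0],255],
  [[0,0,-0.007],[0,0,0],255],
  [[0,0,0],[0,0,0],255],
  [[0,0,0],[0,0,0],255],
  [[0,0,0],[0,0,0],255],
])

```text
time_s: 20.02
tool_pos: [0.4834, -0.2655, 0.3268]
ee_rot: [0.755, 0.656, 0.001, 0.001]
force: [0.2, -0.3, -2.5]
finger_gap: 0.0385
```

Run:
```python
from h import *
s,M=show()
w=r.capture("wrist");np.save("pics/w11.npy",w,allow_pickle=True)
g=cv2.cvtColor(w["img"],6).astype(int)
for c in(245,258,270): print(c,[(i,int(g[i,c])) for i in range(95,190,1) if abs(g[i+1,c]-g[i-1,c])>9])
for row in(115,120,125,130,135,140,145,150,155): 
    d=np.abs(np.diff(g[row,180:340]));print(row,(np.flatnonzero(d>12)+180).tolist())
G=s["tool_pos"]+.054*M[:,2];F=(.4817,-.2678)
def P(dx,dy,z,c): return pix(w,[c[0]+dx*.99+dy*.14,c[1]-dx*.14+dy*.99,z]).round(1)
fz=G[2]-.145
print("foot z",fz,"foot",P(-.031,.031,fz,G),P(.031,.031,fz,G),"shoulder",P(-.031,.031,fz+.11,G),P(.031,.031,fz+.11,G))
print("outer",P(-.05,.05,.121,F),P(.05,.05,.121,F),"inner",P(-.038,.038,.121,F),P(.038,.038,.121,F),"well",P(-.035,.035,.115,F),P(.035,.035,.115,F))
```

```text
t 20.0167 tcp [ 0.4834 -0.2655  0.3268] grasp [ 0.4836 -0.2656  0.2728] q [ 0.56  0.37 -0.2   1.73  0.08  1.04  0.19] F [ 0.2 -0.3 -2.5] gap 0.0385
[[ 0.14   0.99   0.003]
 [ 0.99  -0.14  -0.001]
 [-0.     0.003 -1.   ]]
245 [(103, 36), (104, 92), (105, 181), (106, 229), (107, 237), (123, 238), (124, 223), (125, 187), (126, 172), (129, 176), (130, 188), (131, 224), (132, 240), (142, 233), (143, 224), (146, 227), (152, 219), (153, 198), (178, 194), (179, 205), (180, 219), (181, 229)]
258 [(102, 25), (103, 35), (104, 92), (105, 180), (106, 230), (107, 238), (123, 239), (124, 225), (125, 189), (126, 173), (129, 176), (130, 192), (131, 225), (132, 239), (142, 230), (143, 222), (146, 228), (151, 230), (152, 217), (153, 193), (178, 194), (179, 205), (180, 219), (181, 230)]
270 [(103, 35), (104, 92), (105, 179), (106, 228), (107, 237), (123, 237), (124, 223), (125, 188), (126, 173), (129, 175), (130, 196), (131, 226), (132, 237), (142, 229), (143, 220), (145, 221), (146, 230), (151, 231), (152, 218), (153, 194), (178, 196), (179, 208), (180, 220), (181, 230)]
115 [207, 208, 209, 307, 308, 309]
120 [208, 209, 210, 307, 308]
125 [207, 208, 209, 210, 219, 220, 294, 295, 296, 297, 307, 308]
130 [205, 206, 207, 208, 209, 210, 307, 308, 309, 310, 311]
135 [205, 206, 207, 221, 309, 310, 311]
140 [205, 206, 207, 222, 310, 311]
145 [205, 206, 207, 226, 231, 232, 234, 281, 285, 288, 289, 310, 311]
150 [205, 206, 207, 223, 224, 230, 231, 235, 280, 284, 285, 292, 293, 295, 297, 309, 310, 311]
155 [206, 207, 224, 292, 293, 309, 310, 311]
foot z 0.12781332836851286 foot [226.9 149. ] [292.1 148.9] shoulder [206.2 176.5] [313.8 176.5]
outer [205.7 130.7] [310.  130.7] inner [218.7 143.3] [297.  143.2] well [222.6 145.5] [293.1 145.5]
```

The bottle is now within about 1 mm of the well centre. I lower it further.

>>> move_arm([
  [[0,0,-0.003],[0,0,0],255],
  [[0,0,-0.004],[0,0,0],255],
  [[0,0,-0.004],[0,0,0],255],
  [[0,0,-0.004],[0,0,0],255],
  [[0,0,-0.004],[0,0,0],255],
  [[0,0,-0.004],[0,0,0],255],
  [[0,0,-0.004],[0,0,0],255],
  [[0,0,-0.004],[0,0,0],255],
  [[0,0,0],[0,0,0],255],
  [[0,0,0],[0,0,0],255],
])

```text
time_s: 20.9
tool_pos: [0.4832, -0.2654, 0.2954]
ee_rot: [0.755, 0.656, 0.001, 0.001]
force: [0.2, 0.4, -3.8]
finger_gap: 0.0386
```

Foot is now inside the well with no contact. I continue.

>>> move_arm([
  [[0,0,-0.006],[0,0,0],255],
  [[0,0,-0.006],[0,0,0],255],
  [[0,0,-0.006],[0,0,0],255],
  [[0,0,-0.006],[0,0,0],255],
  [[0,0,-0.006],[0,0,0],255],
  [[0,0,-0.006],[0,0,0],255],
  [[0,0,-0.006],[0,0,0],255],
  [[0,0,-0.006],[0,0,0],255],
  [[0,0,-0.006],[0,0,0],255],
  [[0,0,0],[0,0,0],255],
])

```text
time_s: 21.73
tool_pos: [0.4828, -0.2653, 0.2403]
ee_rot: [0.755, 0.656, 0.0, 0.0]
force: [-0.2, 0.3, -4.7]
finger_gap: 0.0383
```

>>> move_arm([
  [[0,0,-0.003],[0,0,0],255],
  [[0,0,-0.003],[0,0,0],255],
  [[0,0,-0.002],[0,0,0],255],
  [[0,0,-0.002],[0,0,0],255],
  [[0,0,-0.002],[0,0,0],255],
  [[0,0,-0.001],[0,0,0],255],
  [[0,0,-0.001],[0,0,0],255],
  [[0,0,-0.001],[0,0,0],255],
  [[0,0,0],[0,0,0],255],
  [[0,0,0],[0,0,0],255],
])

```text
time_s: 22.57
tool_pos: [0.4833, -0.2655, 0.2267]
ee_rot: [0.755, 0.656, 0.001, 0.001]
force: [-0.1, -0.8, -3.3]
finger_gap: 0.0387
```

>>> move_arm([
  [[0,0,-0.001],[0,0,0],255],
  [[0,0,-0.001],[0,0,0],255],
  [[0,0,-0.001],[0,0,0],255],
  [[0,0,-0.0005],[0,0,0],255],
  [[0,0,-0.0005],[0,0,0],255],
  [[0,0,-0.0005],[0,0,0],255],
  [[0,0,0],[0,0,0],255],
  [[0,0,0],[0,0,0],255],
  [[0,0,0],[0,0,0],255],
  [[0,0,0],[0,0,0],255],
])

```text
time_s: 23.4
tool_pos: [0.4833, -0.2655, 0.2235]
ee_rot: [0.755, 0.656, 0.001, 0.002]
force: [-3.2, 1.5, 13.1]
finger_gap: 0.0385
```

Floor contact: +13 N at TCP z 0.2235, against 0.222 expected. I release and withdraw upward.

>>> move_arm([
  [[0,0,0.0005],[0,0,0],255],
  [[0,0,0.0005],[0,0,0],255],
  [[0,0,0],[0,0,0],180],
  [[0,0,0],[0,0,0],100],
  [[0,0,0],[0,0,0],0],
  [[0,0,0],[0,0,0],0],
  [[0,0,0],[0,0,0],0],
  [[0,0,0],[0,0,0],0],
  [[0,0,0.005],[0,0,0],0],
  [[0,0,0.01],[0,0,0],0],
])

```text
time_s: 24.23
tool_pos: [0.4828, -0.2653, 0.2378]
ee_rot: [0.755, 0.656, 0.0, 0.0]
force: [0.8, -0.7, 0.2]
finger_gap: 0.0852
```

>>> move_arm([
  [[0,0,0.015],[0,0,0],0],
  [[0,0,0.015],[0,0,0],0],
  [[0,0,0.015],[0,0,0],0],
  [[0,0,0.015],[0,0,0],0],
  [[0,0,0.015],[0,0,0],0],
  [[0,0,0.015],[0,0,0],0],
  [[0,0,0.015],[0,0,0],0],
  [[0,0,0.005],[0,0,0],0],
  [[0,0,0],[0,0,0],0],
  [[0,0,0],[0,0,0],0],
])

```text
time_s: 25.07
tool_pos: [0.4832, -0.2654, 0.3483]
ee_rot: [0.755, 0.656, 0.001, 0.001]
force: [0.5, -0.6, 0.0]
finger_gap: 0.0853
```

Run:
```python
from h import *
show();a=r.capture("scene");b=r.capture("wrist")
A=a["img"][120:270,110:310];cv2.imwrite("pics/end.png",np.hstack([cv2.resize(A,(400,300)),cv2.resize(b["img"],(400,300))]))
X=[.4815,-.2677]
for z in(.023+.11,.183):print(pix(b,X+[z])/1.28+[400,0],(pix(a,X+[z])-[110,120])*2)
```

```text
t 25.0667 tcp [ 0.4832 -0.2654  0.3483] grasp [ 0.4833 -0.2655  0.2943] q [ 0.56  0.35 -0.2   1.7   0.08  1.09  0.19] F [ 0.5 -0.6  0. ] gap 0.0853
[[ 0.14   0.99   0.003]
 [ 0.99  -0.14  -0.001]
 [-0.001  0.003 -1.   ]]
[601.85183898 139.92063282] [100.86862615 123.29438577]
[601.76425111 151.04619561] [96.76280741 92.23256176]
```

View pics/end.png

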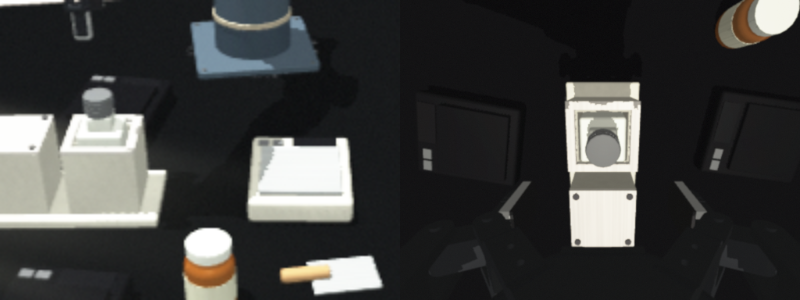

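The bottle stands upright in the well. Its cap top is at (602,149), against (602,151) predicted for a seated bottle. I hand the job in.

```bash
python3 -c "
from h import *
print(r.finish_job())"
```

```text
the job is handed in; nothing more can be done
None
```

The large bottle is in the open wide well, standing on its floor and let go. The job was handed in at about 25 s of the 58 s allowed, and no verdict came back.

- **Which well:** The open well is the wide one. The wrist view showed a narrow ledge inside the frame that matched a 70 mm well, with no edge where a 56 mm one would be. That made the large bottle the right one.
- **Weighing:** I took it by its cap, turned it upright and stood it near the middle of the white balance's pan. Contact showed as the vertical force going from −3.4 to +1.9 N. It stood free there for over a second.
- **Placing:** I took the cap again from straight above and moved the bottle over the well. The wrist picture showed it about 4 mm off centre, so I shifted it before lowering. The well floor gave +13 N at tool height 0.2235 m (0.222 m expected), and then I released it.

**Last checks:** The gripper was open and well clear, with no load on it. The cap was within about 2 px of where a seated bottle should put it. The jar, spatula and balance looked undisturbed in the last picture. The small bottle and the beaker were not in that picture; I last saw them in place just before the bottle was carried to the pan, and later moves stayed clear of them.

**What disagreed:** The top and scene cameras put the cap on the pan about 11 mm apart in x. I used the arm's own position and the wrist view for the regrasp and the placing.

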